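# Put the cover back on the grinder's switch box

### The job

Take the metal cover plate out of the slotted wooden stand, lay it down flat on the black rubber mat with its black rib facing up and let go of it there. Then take it again by the rib and seat it on the open switch box, rib up, with both pins through its holes and the plate fully home on the rim all round; leave the red knife, sharpening stone, bowl, screwdriver and spare wheel where they are.

Things in the scene. Friction and masses are not known exactly. Their poses are not given: they have to be found in the camera images.
- cover_mid (a point): centre of the aluminium cover plate, half-way through its thickness. Plate 164 x 114 x 8 mm. Its axes: x = outward normal of the outer face, which bears the rib; y = along the 164 mm; z = along the 114 mm. Solid black rib on the middle of the outer face: 80 mm along y, 16 mm along z, reaching 40 mm from this point along x. Two 12 mm through holes at y = +66 and -66 mm, z = 0.
- cover: the same plate, 0.29 to 0.45 kg; origin mid-way on the long edge it first stands on, 57 mm from the centre along -z, same axes. At the start it stands in the stand's slot, z up, leaning up to 0.15 rad, upper edge 57 mm from the centre, free to be pinched across its 8 mm. Lying rib up, its x points up. It fits the box either way round (half turn about x).
- stand_slot (a point): floor of the slot in the fixed wooden stand, mid-length, 8 mm above the table. Slot along y: 190 mm long, 12 mm wide, 35 mm deep, between walls 18 mm thick; foot 100 mm wide in x. The cover's rib faces this frame's +x, which points away from the robot within 0.5 rad. The stand is left or right of the mat.
- mat_mid (a point): centre of the top of the black rubber mat, 200 x 200 x 3 mm, fixed on the table; z up
- box_rim (a point): centre of the open olive switch box at rim height, 55 mm above the table; fixed, z up. 164 mm along y, 114 mm along x; end walls 30 mm thick, side walls 6 mm. Steel pins, 8 mm thick, on the end walls at y = +66 and -66 mm, x = 0, rise 17 mm above the rim, the last 5 mm tapered. With the cover home its centre lies 4 mm above this point. The box is on the other side of the mat from the stand.
- red_knife: kitchen knife with a red handle, 230 mm long, 16 mm thick, lying flat; a bystander, loose, origin at its underside
- whetstone: two-tone sharpening stone, 180 x 60 x 28 mm; a bystander, loose, origin at its underside
- dish: small white bowl, 100 mm across, 35 mm high; a bystander, loose, origin at its underside
- screwdriver: screwdriver, lying; a bystander, loose, origin at its underside
- spare_wheel: purple spare grinding wheel lying flat, 120 mm across, 25 mm high; a bystander, loose, origin at its underside

How it is judged:
By the outcome, as a careful person would: the job done as asked, in the order asked, and still so for the second after the job is handed in, with the robot touching nothing.
It also fails if it takes over 58 s, if anything falls off the work surface, if the arm or the gripper's body presses on something with over 40 N, if the wrist force passes 120 N, or if a joint passes its speed limit or range.

### The arm

A 7-joint arm with a two-finger parallel gripper is mounted at the origin on the work surface. World frame = base frame: x ahead of the robot, y to its left, z up, the work surface at z = 0. Lengths are in m, angles in rad, forces in N, time in s.
With the tool pointing down it reaches from about 0.4 to 0.875 m from the base axis. Payload 19.3 kg.
Tool frame: the origin (TCP) lies midway between the tips of the shut fingers; the grasp point (between the pads) lies 19 mm behind it; z points along the fingers, y is the line along which they close (so a half turn about z gives the same grasp; the last joint's range is limited). The gripper opens to 85 mm and grips with 20 to 120 N. Pads are 22 mm wide; open, the fingers measure 114 mm over their backs; the gripper's body (76 mm by 85 mm) begins 54 mm behind the grasp point. The pads swing forward as they close: fully open they stand 13 mm farther back than shut.
Start: joints at [-1.263, 0.521, -0.036, 1.599, 0.021, 1.021, -0.113], TCP at [0.231, 0.581, 0.207] pointing down, gripper open.
Joint ranges: [-2.91, 2.91], [-0.3, 2.13], [-1.5, 1.42], [0.17, 2.43], [-1.26, 4.41], [0.16, 1.93], [-2.52, 2.52]. Speed limits (rad/s): [1.89, 1.89, 2.39, 2.39, 3.01, 3.01, 3.01].

### API

Orientations are given as [roll, pitch, yaw] about the fixed x, y, z axes, in that order (R = Rz(yaw) Ry(pitch) Rx(roll)).
In Python, from workcell import telemetry, grab_frame, calibration, bot, outline_of, landmark_of gives the robot as it stands. The module is installed in compiled form; this text tells all that it offers.
- The arm moves only by the shell command python3 -m inch 'ROWS' [FORCE]. ROWS is JSON, a list of rows, each a list of 7 numbers: the shift along the tool's x, y, z in m, then the turn, a rotation vector about the tool's x, y, z in rad, then the closure, from 0 (fully open) to 1 (shut). A call has 1 to 5 rows; each row shifts and turns the commanded pose from where the row before left it, along the tool's axes as they then stand; what a row does not reach is not made up. A row lasts 1/10 s, in which the tool goes at most 50 mm and 8.59 degrees, less where a joint would pass 70% of its speed; a pose out of reach is approached as far as the arm can. A call is refused whole if a number of a shift passes 0.05 or a number of a turn 0.15, either way. A call with a gripper value outside its range is refused whole. The fingers move at their own pace and stop on an object; FORCE is the grip in N (left out, the last holds). Time passes only in rows, so rows that do not move let the fingers close. It gives the time, the measured TCP pose, the force, the opening and the grip force at its end, in the units of the state.
- telemetry.observe(): the state, without advancing time (a new reading comes with each control period).
- grab_frame(name): name is "side" or "top" or "wrist"; returns the picture (480x640x3 uint8, red, green, blue); there is no depth.
- calibration(name): a dict with "fovy" (degrees; the focal length in pixels is half the picture's height over the tangent of half this angle, whatever the lens; pixels are square), "cx", "cy" (the principal point, pixels), "pose" (4x4, takes a point from camera to world coordinates). Camera axes: x right, y down, z forward; pixel columns grow to the right and rows downward; lengths in m; the calibration is good to about 2 mm. A picture is of the moment at which its call begins: read the wrist's pose just before it. calibration takes no time and is no camera call; for the wrist camera it gives the pose at the moment of the call.
- bot.job_done(): hands the job in; it is judged then, once.
Trained networks look in the newest picture that a camera, given by its name, has taken for a name from the list of things; names that differ only in an ending like _2 or _b are one class to them, and where a whole thing is asked for, a point or a joint stands for the part that bears it (a point fixed in the world has none). Each returns a list of dicts, best first, with "score" (0 to 1); they miss things now and then, are a little off and sometimes report something else, mostly with a low value. They report only what shows in the picture. A call takes as long as a camera call.
- outline_of(label, camera): "region" (480x640 bool, what is visible of it) and "rect" ([left, top, right, bottom] in pixels, round what is visible of it).
- landmark_of(label, camera): "xy" ([column, row] in pixels: a listed point, or the origin of a listed thing).
The state is a dict: "clock": time; "qpos": joint angles; "qd": joint speeds; "joint_efforts": joint torques, N m; "position": TCP position; "tool_rot": TCP orientation; "force": force on the tool from outside, world axes, zero at the start; "moment": the same for the moment, N m; "grip_width": finger opening in m; "finger_force": force on a finger pad.
Only numpy, scipy, OpenCV 4.12 (cv2) and the standard library are available. Lean on these libraries where they do the work, as an engineer would, in place of code of your own. Each camera call takes 0.05 s, during which the arm holds its last target. There are 200 camera calls.

## Working session

There is one attempt and no reset: what is moved stays moved. The work goes in short steps, Python scripts to look and compute and a shell command to move; the robot and the scene stay as the last step left them, time stands still between calls to the robot, and variables do not carry over. Pictures are saved under pics/ and viewed, at most 12 in all, crops included, and the job is handed in when it is done.

```bash
mkdir -p pics
cat > h.py <<'E'
import numpy as np, cv2
from scipy.spatial.transform import Rotation as R
from workcell import telemetry, grab_frame, calibration, bot, outline_of, landmark_of
def ray(c,xy):
    k=calibration(c); f=240/np.tan(np.radians(k["fovy"])/2); P=np.array(k["pose"])
    d=P[:3,:3]@np.array([(xy[0]-k["cx"])/f,(xy[1]-k["cy"])/f,1]); return P[:3,3],d/np.linalg.norm(d)
def onz(c,xy,z):
    o,d=ray(c,xy); return o+d*(z-o[2])/d[2]
def tri(rs):
    A=0;b=0
    for o,d in rs:
        M=np.eye(3)-np.outer(d,d);A=A+M;b=b+M@o
    p=np.linalg.solve(A,b); return p,[np.linalg.norm((np.eye(3)-np.outer(d,d))@(p-o)) for o,d in rs]
def proj(c,p):
    k=calibration(c); f=240/np.tan(np.radians(k["fovy"])/2); P=np.array(k["pose"])
    q=P[:3,:3].T@(np.asarray(p)-P[:3,3]); return np.array([k["cx"]+f*q[0]/q[2],k["cy"]+f*q[1]/q[2]])
def st():
    s=telemetry.observe(); return s
E
python3 - <<'E'
from h import *
np.set_printoptions(precision=4,suppress=True)
s=st();print(s)
for c in("top","side","wrist"):
    k=calibration(c);print(c,k["fovy"],k["cx"],k["cy"],np.array(k["pose"]).tolist())
    im=grab_frame(c);cv2.imwrite(f"pics/{c}0.png",im[:,:,::-1])
    for n in("cover_mid","cover","stand_slot","mat_mid","box_rim"):
        r=landmark_of(n,c)[:2]; print(c,n,[(np.round(x["xy"],1),round(x["score"],2)) for x in r])
E
```

```text
{'clock': 0.0, 'qpos': array([-1.2632,  0.522 , -0.0363,  1.6   ,  0.0212,  1.0211, -0.1128]), 'qd': array([ 0.0016, -0.0001,  0.0014,  0.0014,  0.0022,  0.0001, -0.0001]), 'joint_efforts': array([  0.    , -92.7098,   1.9801, -36.9926,   0.0179,   0.0082,
        -0.    ]), 'position': array([0.2304, 0.5806, 0.2063]), 'tool_rot': array([-3.1405,  0.    ,  2.7638]), 'force': array([-0.3427,  0.7653, -1.2604]), 'moment': array([ 0.0096, -0.0173,  0.0154]), 'finger_force': 0.0, 'grip_width': 0.08558411105206898}
top 50.96818764219884 314.6465550598248 234.40314009966076 [[-0.02095711859932901, -0.997176664680286, 0.07210754882197938, 0.4830257368378622], [-0.999491021130594, 0.022631582319047595, 0.022483553123535675, -0.018412259839861424], [-0.024051982440878687, -0.07159965711396005, -0.9971434155836498, 1.2038253675251025], [0.0, 0.0, 0.0, 1.0]]
top cover_mid [(array([205.2, 270.3]), 0.71)]
top cover [(array([207.5, 270.5]), 0.89)]
top stand_slot [(array([207.7, 270.9]), 0.78)]
top mat_mid [(array([315.2, 217.4]), 0.92)]
top box_rim [(array([442.7, 227.2]), 0.81), (array([274.2, 14
[... 370 characters left out ...]
array([213.9, 203.2]), 0.7), (array([363.5, 219.5]), 0.55)]
side cover [(array([216.9, 226.7]), 0.89), (array([214.4, 227.5]), 0.72)]
side stand_slot [(array([216.4, 227.6]), 0.87)]
side mat_mid [(array([326.3, 270.6]), 0.59)]
side box_rim [(array([422.9, 341.3]), 0.59)]
wrist 66.57142006312125 324.0547659437453 238.77138445258043 [[0.3689356384427601, 0.8959403390252029, 0.24734066304236252, 0.1679087427485169], [0.9294540890316908, -0.35527095641351364, -0.09948690321491886, 0.6058269454529045], [-0.0012613758759291843, 0.26659605480282295, -0.9638075287600048, 0.3745789561679601], [0.0, 0.0, 0.0, 1.0]]
wrist cover_mid []
wrist cover []
wrist stand_slot []
wrist mat_mid []
wrist box_rim []
```

View pics/top0.png

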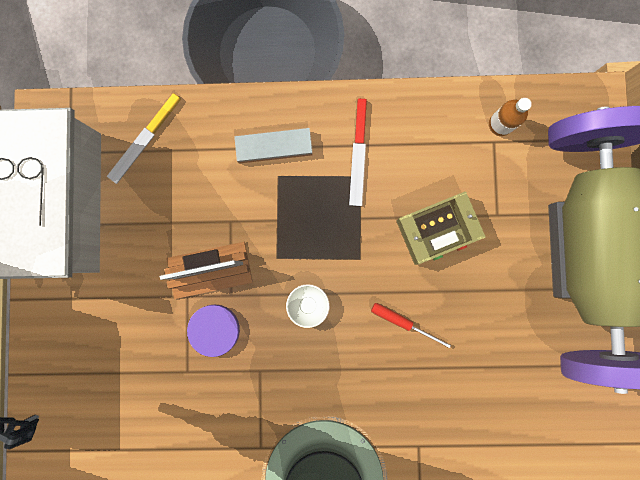

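View pics/side0.png

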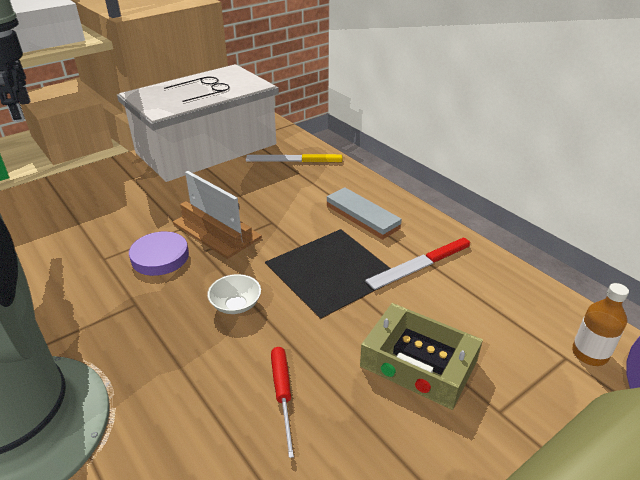

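The top view shows the stand with the plate's upper edge from about (160,277) to (242,263). The mat is at (318,217) with the knife tip over its right upper corner (350–362, up to row 206). The box is at (442,229) and the bowl at (307,306). The side view shows the plate corners at about (187,173) and (240,207), and the box pins at (387,322) and (463,353).

Run:
```python
from h import *
np.set_printoptions(precision=4,suppress=True)
for c in("top","side"):
    grab_frame(c)
    for n in("cover","stand_slot","mat_mid","box_rim","red_knife","dish"):
        r=outline_of(n,c)
        for x in r[:1]:
            m=x["region"].astype(np.uint8)
            cs=max(cv2.findContours(m,0,2)[0],key=cv2.contourArea)
            ap=cv2.approxPolyDP(cs,3,True)[:,0]
            print(c,n,round(x["score"],2),x["rect"],m.sum(),ap.tolist() if n!="dish" else "")
            if n=="cover" : rr=cv2.minAreaRect(cs);print(cv2.boxPoints(rr).tolist())
for n,a,b in(("cover_mid",(205.2,270.3),(213.9,203.2)),("slot",(207.7,270.9),(216.4,227.6)),("mat",(315.2,217.4),(326.3,270.6)),("box",(442.7,227.2),(422.9,341.3))):
    print(n,tri([ray("top",a),ray("side",b)]))
print("dish",onz("top",(307.5,306),.035))
im=cv2.imread("pics/top0.png");s=cv2.imread("pics/side0.png")
a=cv2.resize(im[230:310,150:260],None,fx=3.6,fy=3.6,interpolation=2);b=cv2.resize(s[160:260,165:265],None,fx=3.9,fy=3.9,interpolation=2)
d=cv2.resize(im[180:280,390:495],None,fx=3,fy=3,interpolation=2)
h=600;o=np.zeros((600,796,3),np.uint8);o[:288,:396]=a;o[:390,400:790]=b;o[295:595,:315]=d;cv2.imwrite("pics/crop0.png",o)
```

```text
top cover 0.97 [159.0, 248.7, 244.7, 280.2] 1057 [[241, 262], [221, 263], [217, 249], [183, 255], [184, 270], [161, 275], [160, 279]]
[[156.13795471191406, 260.65521240234375], [237.12733459472656, 243.60479736328125], [241.6047821044922, 264.8726806640625], [160.6154022216797, 281.923095703125]]
top stand_slot 0.92 [164.4, 240.4, 251.3, 300.1] 2343 [[244, 243], [217, 248], [221, 261], [241, 260], [239, 266], [169, 280], [167, 286], [174, 297], [251, 282]]
top mat_mid 0.89 [273.7, 176.9, 358.9, 260.0] 6607 [[278, 176], [276, 257], [357, 259], [360, 207], [348, 204], [350, 177]]
top box_rim 0.93 [397.7, 191.6, 485.1, 267.5] 3874 [[465, 192], [396, 220], [414, 263], [439, 258], [483, 236]]
top red_knife 0.57 [347.7, 101.3, 368.1, 207.0] 1176 [[364, 100], [358, 100], [351, 205], [362, 202]]
top dish 0.71 [290.3, 286.7, 329.9, 328.5] 1434 
side cover 0.66 [187.8, 170.6, 240.0, 231.5] 1656 [[186, 172], [190, 202], [239, 231], [237, 199]]
[[173.32733154296875, 193.29005432128906], [187.84176635742188, 168.9058074951172], [253.20635986328125, 207.8133087158203], [238.69192504882812, 232.197
[... 257 characters left out ...]
0, 317], [371, 292], [366, 279], [389, 268]]
side box_rim 0.71 [362.6, 303.9, 480.5, 408.2] 7784 [[392, 305], [361, 344], [360, 365], [452, 408], [476, 361], [481, 339]]
side dish 0.72 [212.4, 272.7, 263.8, 313.5] 1695 
cover_mid (array([0.4896, 0.2543, 0.0766]), [np.float64(0.000321138163991589), np.float64(0.0003211381639915188)])
slot (array([0.49  , 0.2646, 0.0055]), [np.float64(0.0020808311835842424), np.float64(0.0020808311835843383)])
mat (array([ 0.6095,  0.0084, -0.0094]), [np.float64(0.0029902674600724988), np.float64(0.002990267460072323)])
box (array([ 0.5758, -0.2841,  0.0556]), [np.float64(0.00014396976593436235), np.float64(0.00014396976593433302)])
dish [0.4025 0.0279 0.035 ]
```

View pics/crop0.png

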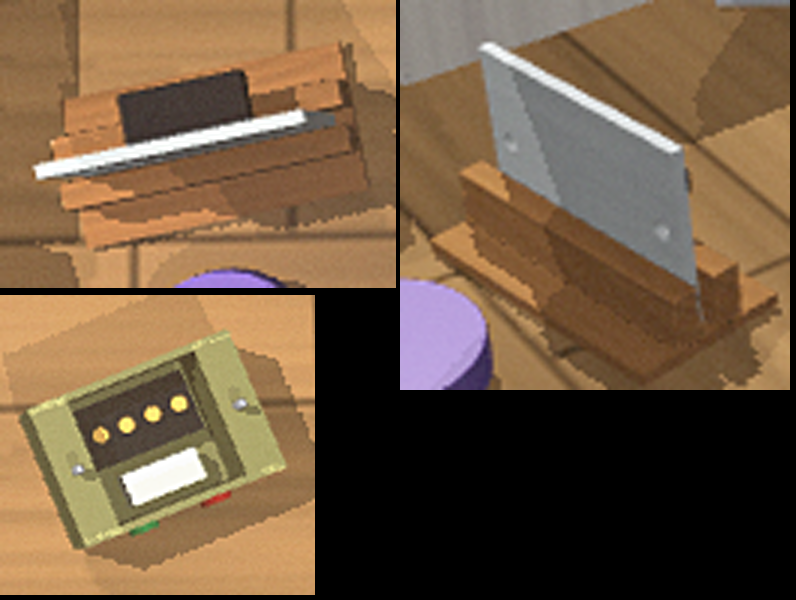

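The crop shows the plate's upper edge ends at about (160,277) and (234.5,262) in the top view, and at (187,171.5) and (237.5,198.5) in the side view. The pin tips are at about (417,238) and (470,216).

Run:
```python
from h import *
np.set_printoptions(precision=4,suppress=True)
T=lambda a,b:tri([ray("top",a),ray("side",b)])
L,e=T((160.2,277),(186.8,171.8));Rr,e2=T((234.6,262.3),(237.6,198.8));print("L",L,e[0],"R",Rr,e2[0],np.linalg.norm(L-Rr))
d=L-Rr;print("yaw of y axis", np.arctan2(d[1],d[0])-np.pi/2, "mid",(L+Rr)/2)
# stand walls / foot corners z=.043 top of walls guess
for p in((244,243),(251,282),(174,297),(167,286)): print("foot",onz("top",p,.008))
P1,e=T((416.7,238),(387,320));P2,e2=T((470.3,216),(463,351));print("pins",P1,e[0],P2,e2[0],np.linalg.norm(P1-P2));
a=onz("top",(416.7,238),.07);b=onz("top",(470.3,216),.07);print(a,b,np.linalg.norm(a-b))
print("mat",[onz("top",p,.003) for p in((278,176.5),(276,258.5),(360,259.5))],onz("top",(350,205),.005), "dish",onz("top",(307.5,306),.035))
print(st()["clock"])
```

```text
L [0.4766 0.3424 0.1183] 4.884657020570642e-05 R [0.5067 0.1791 0.1198] 0.0020174058848849786 0.16608213186557255
yaw of y axis 0.18212133566072897 mid [0.4917 0.2607 0.119 ]
foot [0.5528 0.1776 0.008 ]
foot [0.4597 0.162  0.008 ]
foot [0.428  0.3459 0.008 ]
foot [0.4543 0.3627 0.008 ]
pins [ 0.5521 -0.2223  0.069 ] 0.00039864057771296597 [ 0.599  -0.344   0.0702] 0.0006759767346842276 0.1303579048206585
[ 0.5517 -0.2219  0.07  ] [ 0.5985 -0.3435  0.07  ] 0.13032955959140585
mat [array([0.7121, 0.0943, 0.003 ]), array([0.5143, 0.1022, 0.003 ]), array([ 0.5076, -0.0979,  0.003 ])] [ 0.6383 -0.0775  0.005 ] dish [0.4025 0.0279 0.035 ]
1.6
```

```bash
cat > log.sh <<'E'
python3 -c "
from workcell import telemetry as t;import json
s=t.observe();open('log.jsonl','a').write(json.dumps([list(map(float,s[k])) for k in('qpos','position','tool_rot')])+'\n')"
E
L="sh log.sh"; $L
python3 -m inch '[[-0.04,-0.0223,0,0,0,0,0],[-0.04,-0.0223,0,0,0,0,0],[-0.04,-0.0223,0,0,0,0,0]]' 40; $L
python3 -m inch '[[-0.04,-0.0223,0,0,0,0,0],[-0.04,-0.0223,0,0,0,0,0],[-0.04,-0.0223,0,0,0,0,0]]'; $L
python3 -m inch '[[-0.04,-0.0223,0,0,0,0,0],[-0.04,-0.0223,0,0,0,0,0],[-0.04,-0.0223,0,0,0,0,0]]'; $L
python3 -m inch '[[0,0,0,0,0,0.14,0],[0,0,0,0,0,0.14,0],[0,0,0,0,0,0,0]]'; $L; cat log.jsonl
```

```text
clock: 1.9
position: [0.3182, 0.4731, 0.2069]
tool_rot: [3.142, 0.0, 2.764]
force: [0.8, 0.9, 0.4]
grip_width: 0.0854
finger_force: 0.0
clock: 2.2
position: [0.4052, 0.3665, 0.2071]
tool_rot: [3.141, 0.0, 2.764]
force: [1.0, 1.0, 0.6]
grip_width: 0.0857
finger_force: 0.0
clock: 2.5
position: [0.4921, 0.26, 0.2071]
tool_rot: [3.141, 0.0, 2.764]
force: [0.6, 1.1, 0.4]
grip_width: 0.0851
finger_force: 0.0
clock: 2.8
position: [0.4913, 0.2614, 0.2069]
tool_rot: [-3.142, 0.0, 2.481]
force: [0.1, 0.2, 1.1]
grip_width: 0.0855
finger_force: 0.0
[[-1.2631969964459744, 0.5213795185198414, -0.036268280902317686, 1.5995181262414013, 0.021228266162166894, 1.0210955269200808, -0.11279513809364435], [0.23059126509715666, 0.5808921200132916, 0.20689741420188432], [-3.141580654053938, 4.0580794231193096e-05, 2.7637428556282297]]
[[-1.068354029733565, 0.4340243452046832, -0.019765194092423267, 1.7482018554972656, 0.010277482948968953, 0.959419175237889, 0.10137926915778968], [0.3181659440007815, 0.47313962817258737, 0.20685993013448026], [3.1415574776186657, 0.00010882472207884852, 2.764361597356047]]
[[-0.8519898513008739, 0.39608571113576996, 0.01106848984913796, 1.8104306113517572, -0.005304035962855035, 0.9346961246815063, 0.3543690790904015], [0.405237567681225, 0.36645329209650407, 0.20711562621742732], [3.141210116148714, 0.00014400249265422715, 2.763794414360044]]
[[-0.6282605732390192, 0.4125972444350472, 0.04820046030473465, 1.7859363714996879, -0.02389361130050753, 0.9432095464688396, 0.6229812046728572], [0.4921304704147266, 0.25997741608853575, 0.2071308538548123], [3.141244357327709, 0.00022051151982793726, 2.7638530224441284]]
[[-0.679840790682774, 0.41471846715622035, 0.11376539327805466, 1.7886968417805105, -0.05641523703636937, 0.9413164351619858, 0.36735060750069154], [0.4912751574960713, 0.26136782426879895, 0.2068891785159323], [-3.1415440984889935, 0.00015562748101216606, 2.480557590152591]]
```

```bash
cat > kin.py <<'E'
import numpy as np, json, itertools
from scipy.spatial.transform import Rotation as R
from scipy.optimize import least_squares
LO=np.array([-2.91,-.3,-1.5,.17,-1.26,.16,-2.52]);HI=np.array([2.91,2.13,1.42,2.43,4.41,1.93,2.52])
D=[json.loads(l) for l in open("log.jsonl")]
def fk(q,p,s):
    rz=lambda a:R.from_euler("z",a);ry=lambda a:R.from_euler("y",a)
    e=np.array([0,0,1.]);T=rz(s[0]*q[0]+p[5])*ry(q[1])*rz(s[1]*q[2]);x=np.array([0,0,p[0]])+T.apply(e*p[1])
    T=T*ry(q[3]);x=x+T.apply(e*p[2]);T=T*rz(s[2]*q[4])*ry(q[5]);x=x+T.apply(e*p[3]);return x,T*rz(s[3]*q[6]+p[4])
def res(p,s):
    o=[]
    for q,x,r in D:
        X,T=fk(q,p,s);o+=list(X-x)+list((T.inv()*R.from_euler("xyz",r)).as_rotvec()*.3)
    return np.array(o)
def fit():
    best=None
    for s in itertools.product((1,-1),repeat=4):
        for a in(0,1.57,3.14,-1.57):
            f=least_squares(res,[.36,.45,.45,.3,a,0],args=(s,))
            if best is None or f.cost<best[0]:best=(f.cost,f.x,s)
    return best
E
python3 - <<'E'
from kin import *
b=fit();print(b)
json.dump([list(b[1]),list(b[2])],open("kin.json","w"))
print(abs(res(b[1],b[2])).max())
E
```

```text
(np.float64(2.1987686569253823e-05), array([-0.38557675,  0.51423104,  0.43287087, -0.37493329,  1.46756806,
       -0.10322827]), (-1, -1, -1, -1))
0.0045744520284261014
```

```bash
L="sh log.sh"
python3 -m inch '[[0,0,0,0.14,0,0,0],[0,0,0,0.14,0,0,0],[0,0,0,0.14,0,0,0],[0,0,0,0,0,0,0]]' >/dev/null; $L
python3 -m inch '[[0,0,0,-0.14,0.14,0,0],[0,0,0,-0.14,0.14,0,0],[0,0,0,-0.14,0.14,0,0],[0,0,0,0,0,0,0]]'>/dev/null; $L
python3 -m inch '[[0,0,0,0,-0.14,0,0],[0,0,0,0,-0.14,0,0],[0,0,0,0,-0.14,0,0],[0,0,0,0,0,0,0]]'; $L
cat > plan.py <<'E'
from kin import *
np.set_printoptions(precision=3,suppress=True)
b=fit();print(b,abs(res(b[1],b[2])).max());json.dump([list(b[1]),list(b[2])],open("kin.json","w"))
p,s=b[1],b[2]
rng=np.random.default_rng(0)
def ik(x,Rt,n=12,seed=None):
    best=None
    for i in range(n):
        q0=seed if (seed is not None and i==0) else rng.uniform(LO,HI)
        def f(q):
            X,T=fk(q,p,s);return np.r_[(X-x)*3,(T.inv()*Rt).as_rotvec()]
        r=least_squares(f,np.clip(q0,LO+.02,HI-.02),bounds=(LO,HI))
        if best is None or r.cost<best.cost:best=r
        if best.cost<1e-8:break
    return best
if __name__=="__main__":
  yy=.182; g=np.array([.492,.261,.082])
  for psi in(1.753,-1.389):
    r=ik(g+[0,0,.07],R.from_euler("xyz",[np.pi,0,psi]),seed=np.array(D[-1][0]));print("grasp",psi,r.cost,r.x)
  # placement: tool z = (cos t*.. ) horizontal heading a, depression angle dep ; cover x (rib normal) up-ish
  for dep in(.35,.7):
   for a in np.arange(-np.pi,np.pi,np.pi/6):
    z=np.array([np.cos(a)*np.cos(dep),np.sin(a)*np.cos(dep),-np.sin(dep)])
    up=np.array([np.cos(a)*np.sin(dep),np.sin(a)*np.sin(dep),np.cos(dep)]) # rib normal
    for sg in(1,-1):   # tool y = sg*rib normal
        y=sg*up;M=R.from_matrix(np.c_[np.cross(y,z),y,z])
        grasp=np.array([.6,.0,.0])-z*.0; pt=np.array([.59,.03,.007])-z*.096*0
        low=np.array([.60,.02,.007])+np.array([np.cos(a),np.sin(a),0])*.05
        x=low-z*.096+z*.019
        r=ik(x,M,8)
        print(round(dep,2),round(np.degrees(a)),sg,round(r.cost,5),r.x if r.cost<1e-5 else "")
E
python3 plan.py
```

```text
clock: 4.0
position: [0.4881, 0.2664, 0.2074]
tool_rot: [-3.036, 0.115, 2.459]
force: [-0.7, 1.0, 0.7]
grip_width: 0.0855
finger_force: 0.0
(np.float64(0.0002327249434599933), array([ 0.343,  0.505,  0.438,  0.342,  1.471, -0.102]), (-1, -1, -1, -1)) 0.012658015371510189
grasp 1.753 3.128752092498657e-14 [-0.701  0.487  0.147  1.831 -0.093  0.831 -0.324]
grasp -1.389 3.5552309040806665e-16 [ 0.077  0.678 -0.95   1.831  0.659  0.985  2.17 ]
0.35 -180 1 0.0678 
0.35 -180 -1 0.04624 
0.35 -150 1 0.02314 
0.35 -150 -1 0.02066 
0.35 -120 1 0.0 [-0.819  1.564  0.936  0.864 -0.094  1.813 -2.29 ]
0.35 -120 -1 0.0 [-0.781  1.519  0.794  0.864  0.026  1.811  0.782]
0.35 -90 1 0.0 [-0.955  1.284  0.518  1.383  0.512  1.302 -2.511]
0.35 -90 -1 0.0 [-0.313  1.298 -0.563  1.383  1.327  1.88   0.204]
0.35 -60 1 0.0 [-1.377  1.366  0.856  1.859  0.547  0.602 -2.495]
0.35 -60 -1 0.0 [-0.67   1.086 -0.089  1.859  1.434  1.322  0.098]
0.35 -30 1 0.0 [-1.212  1.237  0.582  2.261  2.1    0.794  2.509]
0.35 -30 -1 0.0 [-0.537  1.091 -0.138  2.261  2.133  1.434 -0.214]
0.35 0 1 0.00074 
0.35 0 -1 0.00074 

[... 1340 characters left out ...]
 [-0.519  0.796  0.413  2.425  3.265  0.907 -0.475]
0.7 30 1 0.0 [ 0.924  1.027 -0.888  2.302  3.263  0.409 -2.21 ]
0.7 30 -1 0.0 [ 1.126  1.359 -1.216  2.302  2.506  0.535  1.899]
0.7 60 1 0.0 [ 1.116  1.271 -1.132  1.991  0.531  0.357  1.036]
0.7 60 -1 0.0 [-0.463  1.289  1.15   1.991  4.39   1.844 -0.6  ]
0.7 90 1 0.0 [ 0.893  1.236 -0.994  1.615  0.134  0.925  1.705]
0.7 90 -1 0.0 [ 0.935  1.305 -1.094  1.615  0.275  0.943 -1.548]
0.7 120 1 0.0 [ 0.699  1.417 -1.155  1.238  0.417  1.481  1.833]
0.7 120 -1 0.0 [ 0.415  1.135 -0.441  1.238 -0.223  1.437 -0.856]
0.7 150 1 0.0 [ 0.343  1.352 -0.817  0.922  0.311  1.82   2.327]
0.7 150 -1 0.0 [ 0.416  1.455 -1.108  0.922  0.542  1.88  -0.952]
```

```bash
cat > sim.py <<'E'
from kin import *
from scipy.optimize import lsq_linear
np.set_printoptions(precision=2,suppress=True)
p,s=json.load(open("kin.json"))
def step(q,x,Rt,mx=.15):
    for _ in range(12):
        X,T=fk(q,p,s);e=np.r_[(x-X)*3,(Rt*T.inv()).as_rotvec()]
        if np.linalg.norm(e)<1e-3:break
        J=np.zeros((6,7))
        for i in range(7):
            d=np.zeros(7);d[i]=1e-5;X2,T2=fk(q+d,p,s);J[:,i]=np.r_[(X2-X)/1e-5*3,(T2*T.inv()).as_rotvec()/1e-5]
        A=np.r_[J,np.eye(7)*.02];q=q+lsq_linear(A,np.r_[e,np.zeros(7)],bounds=(np.minimum(LO-q,0)-1e-9,np.maximum(HI-q,0)+1e-9)).x
        q=np.clip(q,LO,HI)
    return q,np.linalg.norm(e)
def rot(a,dep,sg):
    h=np.array([np.cos(a),np.sin(a),0]);z=h*np.cos(dep)-np.array([0,0,np.sin(dep)]);y=sg*(h*np.sin(dep)+np.array([0,0,np.cos(dep)]))
    return R.from_matrix(np.c_[np.cross(y,z),y,z])
def low2tcp(low,a,dep):
    z=np.array([np.cos(a)*np.cos(dep),np.sin(a)*np.cos(dep),-np.sin(dep)]);return low-z*.077
if __name__=="__main__":
  q0=np.array([-.70,.49,.15,1.83,-.09,.83,-.32])
  for sg in(1,):
   for ad in(-30,-45,-60,-75,-90,60,90):
    a=np.radians(ad);q=q0.copy();g=np.array([.492,.261,.25]);a0=.182;er=0
    low=np.array([.6,.02,.012])+.057*np.array([np.cos(a),np.sin(a),0])
    for u in np.linspace(0,1,12):
        q,e=step(q,g+(low+[0,0,.22]-g)*u,rot(a0+(a-a0)*u,np.pi/2,sg));er=max(er,e)
    out=[]
    for u in np.linspace(0,1,18):
        dep=np.pi/2+(.35-np.pi/2)*u
        q,e=step(q,low2tcp(low+[0,0,.1*(1-u)],a,dep),rot(a,dep,sg));er=max(er,e)
        if u in(0,1) or abs(dep-.7)<.04: out.append((round(dep,2),round(e,3),q))
    print(sg,ad,round(er,3));[print("   ",*o) for o in out]
E
python3 sim.py
```

```text
1 -30 0.198
    1.57 0.0 [-0.33  0.61  0.37  1.55 -0.24  1.03 -0.42]
    0.71 0.148 [-1.37  1.07  1.15  2.14 -1.26  0.16 -0.05]
    0.35 0.171 [-1.74  1.84  1.19  2.11 -1.26  0.16 -0.82]
1 -45 0.024
    1.57 0.0 [-0.35  0.6   0.42  1.57 -0.28  1.02 -0.64]
    0.71 0.0 [-1.25  0.96  0.91  2.12  0.97  0.16 -2.42]
    0.35 0.003 [-1.56  1.55  1.04  2.07  0.55  0.16 -2.52]
1 -60 0.0
    1.57 0.0 [-0.38  0.59  0.48  1.61 -0.31  1.02 -0.86]
    0.71 0.0 [-1.29  1.08  1.01  1.95  0.05  0.42 -1.72]
    0.35 0.0 [-1.5   1.55  1.08  1.86 -0.01  0.52 -2.01]
1 -75 0.0
    1.57 0.0 [-0.41  0.58  0.53  1.64 -0.34  1.01 -1.08]
    0.71 0.0 [-1.2   1.09  0.95  1.77  0.06  0.73 -1.9 ]
    0.35 0.0 [-1.33  1.47  1.    1.64  0.09  0.87 -2.14]
1 -90 0.0
    1.57 0.0 [-0.45  0.57  0.59  1.68 -0.36  1.   -1.31]
    0.71 0.0 [-1.08  1.11  0.89  1.59  0.04  1.   -2.03]
    0.35 0.0 [-1.15  1.45  0.92  1.4   0.1   1.2  -2.21]
1 60 0.0
    1.57 0.0 [-0.24  0.56  0.04  1.6  -0.03  0.99  0.86]
    0.71 0.0 [ 0.82  0.87 -0.67  2.   -0.87  0.49  2.2 ]
    0.35 0.0 [ 1.07  1.3  -0.79  1.92 -0.83  0.58  2.52]
1 90 0.001
    1.57 0.0 [-0.19  0.51 -0.05  1.67  0.03  0.96  1.32]
    0.71 0.0 [ 0.55  0.92 -0.41  1.63 -0.56  1.04  2.2 ]
    0.35 0.0 [ 0.68  1.24 -0.47  1.46 -0.61  1.25  2.36]
```

```bash
cat > go.py <<'E'
import sys;from h import *
from sim import rot
def delta(x,Rt):
    s=st();T=R.from_euler("xyz",s["tool_rot"]);np.set_printoptions(precision=4,suppress=True)
    print("clk",round(s["clock"],2),"pos",s["position"],"shift",T.inv().apply(np.array(x)-s["position"]),"turn",(T.inv()*Rt).as_rotvec())
E
python3 -c "
from go import *
delta([.492,.261,.16],R.from_euler('xyz',[np.pi,0,1.753]))"
```

```text
clk 4.0 pos [0.4881 0.2664 0.2074] shift [-0.001   0.0034  0.0477] turn [-0.0607  0.147   0.6986]
```

```bash
python3 -m inch '[[0,0.003,0.0,-0.012,0.03,0.14,0],[0,0,0.01,-0.012,0.03,0.14,0],[0,0,0.01,-0.012,0.03,0.14,0],[0,0,0.01,-0.012,0.03,0.14,0],[0,0,0.01,-0.012,0.03,0.14,0]]'; python3 -m inch '[[0,0,0,0,0,0,0],[0,0,0,0,0,0,0],[0,0,0,0,0,0,0]]'
python3 - <<'E'
from go import *
delta([.492,.261,.16],R.from_euler('xyz',[np.pi,0,1.753]))
im=grab_frame("wrist")
for p in ([.4766,.3424,.119],[.5067,.1791,.119]): 
    u=proj("wrist",p);print(u);cv2.circle(im,tuple(int(v) for v in u),4,(255,0,0),1)
cv2.imwrite("pics/w1.png",im[:,:,::-1])
E
```

```text
clock: 4.5
position: [0.493, 0.2607, 0.1668]
tool_rot: [-3.138, -0.006, 1.735]
force: [0.3, 0.6, -0.5]
grip_width: 0.0853
finger_force: 0.0
clock: 4.8
position: [0.493, 0.2613, 0.1674]
tool_rot: [-3.137, -0.004, 1.743]
force: [0.2, -0.9, 0.8]
grip_width: 0.0852
finger_force: 0.0
clk 4.8 pos [0.493  0.2613 0.1674] shift [-0.0002 -0.001   0.0074] turn [-0.0042 -0.0037 -0.0101]
[320.2438 109.3969]
[323.6512 368.0071]
```

View pics/w1.png

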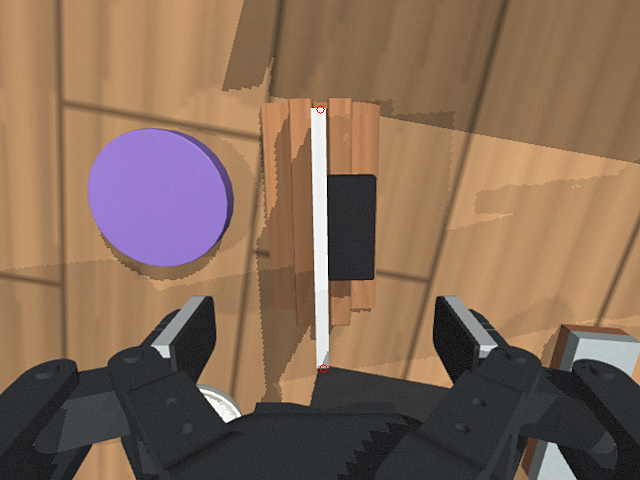

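The wrist view shows the plate edge from (319,108) to (323,367), on my projected marks and centred between the fingers. I'll descend and grip.

```bash
python3 -m inch '[[0,-0.001,0.02,0,0,-0.01,0],[0,0,0.025,0,0,0,0],[0,0,0.025,0,0,0,0],[0,0,0.0155,0,0,0,0],[0,0,0,0,0,0,0.5]]' 60; python3 -m inch '[[0,0,0,0,0,0,1],[0,0,0,0,0,0,1],[0,0,0,0,0,0,1],[0,0,0,0,0,0,1],[0,0,0,0,0,0,1]]' 80;python3 -m inch '[[0,0,0,0,0,0,1],[0,0,0,0,0,0,1]]' 80
```

```text
clock: 5.35
position: [0.4905, 0.2607, 0.0798]
tool_rot: [-3.134, -0.003, 1.75]
force: [0.5, -1.4, 0.9]
grip_width: 0.0728
finger_force: 0.0
clock: 5.85
position: [0.4918, 0.2611, 0.082]
tool_rot: [-3.138, -0.004, 1.748]
force: [-1.3, 0.3, 7.1]
grip_width: 0.0056
finger_force: 79.4
clock: 6.05
position: [0.4918, 0.2611, 0.082]
tool_rot: [-3.138, -0.004, 1.748]
force: [-0.7, -0.9, 9.2]
grip_width: 0.0058
finger_force: 79.4
```

```bash
python3 -m inch '[[0,0,-0.03,0,0,0,1],[0,0,-0.04,0,0,0,1],[0,0,-0.05,0,0,0,1],[0,0,-0.05,0,0,0,1]]'; python3 -m inch '[[0,0,0,0,0,0.14,1],[0,0,0,0,0,0.14,1],[0,0,0,0,0,0.14,1],[0,0,0,0,0,0.14,1],[0,0,0,0,0,0.14,1]]'; python3 -m inch '[[0,0,0,0,0,0.14,1],[0,0,0,0,0,0.14,1],[0,0,0,0,0,0.14,1],[0,0,0,0,0,0.14,1],[0,0,0,0,0,0.14,1]]';python3 -m inch '[[0,0,0,0,0,0.14,1],[0,0,0,0,0,0.14,1],[0,0,0,0,0,0.05,1],[0,0,0,0,0,0,1],[0,0,0,0,0,0,1]]'; python3 -c "
from go import *
delta([.609,-.037,.25],rot(-1.55,np.pi/2,1)); print(st()['qpos'])"
```

```text
clock: 6.45
position: [0.4918, 0.2599, 0.253]
tool_rot: [-3.136, -0.003, 1.748]
force: [1.1, 0.4, -2.4]
grip_width: 0.0054
finger_force: 79.3
clock: 6.95
position: [0.492, 0.2602, 0.2512]
tool_rot: [-3.135, 0.001, 1.042]
force: [-0.2, 0.2, -3.6]
grip_width: 0.0057
finger_force: 79.3
clock: 7.45
position: [0.492, 0.2603, 0.2512]
tool_rot: [-3.137, 0.005, 0.342]
force: [-0.5, 0.2, -3.5]
grip_width: 0.0059
finger_force: 79.3
clock: 7.95
position: [0.4921, 0.2604, 0.2512]
tool_rot: [-3.139, 0.006, 0.02]
force: [0.0, -0.3, -3.1]
grip_width: 0.0056
finger_force: 79.3
clk 7.95 pos [0.4921 0.2604 0.2512] shift [ 0.1109  0.2997 -0.0003] turn [-0.0028  0.0056 -0.0008]
[-1.1009  0.4522  0.7218  1.7526 -0.3411  1.0689 -1.8116]
```

```bash
python3 -m inch '[[0.0139,0.0375,0,0,0,0,1],[0.0139,0.0375,0,0,0,0,1],[0.0139,0.0375,0,0,0,0,1],[0.0139,0.0375,0,0,0,0,1]]'; python3 -m inch '[[0.0139,0.0375,0,0,0,0,1],[0.0139,0.0375,0,0,0,0,1],[0.0139,0.0375,0,0,0,0,1],[0.0139,0.0375,0,0,0,0,1]]';  python3 -m inch '[[0,0,0,-0.14,0,0,1],[0,0,0,-0.14,0,0,1],[0,0,0,-0.14,0,0,1],[0,0,0,-0.14,0,0,1]]'; python3 -m inch '[[0,0,0,-0.14,0,0,1],[0,0,0,-0.14,0,0,1],[0,0,0,-0.14,0,0,1],[0,0,0,-0.14,0,0,1],[0,0,0,0,0,0,1]]'; python3 -c "
from go import *
delta([.609,.03,.10],rot(-1.55,.45,1)); print(st()['qpos'])
delta([.609,.03,.042],rot(-1.55,.45,1))"
```

```text
clock: 8.35
position: [0.5509, 0.1099, 0.2506]
tool_rot: [-3.138, 0.005, 0.02]
force: [0.5, 0.0, -3.2]
grip_width: 0.0063
finger_force: 79.3
clock: 8.75
position: [0.6092, -0.0392, 0.2498]
tool_rot: [-3.138, 0.005, 0.02]
force: [0.6, 0.8, -3.1]
grip_width: 0.0057
finger_force: 79.3
clock: 9.15
position: [0.6094, -0.0373, 0.2506]
tool_rot: [2.58, 0.004, 0.02]
force: [0.4, -0.2, -4.3]
grip_width: 0.0062
finger_force: 79.4
clock: 9.65
position: [0.6087, -0.0346, 0.2447]
tool_rot: [2.017, 0.014, 0.024]
force: [0.0, 0.4, -5.0]
grip_width: 0.0061
finger_force: 79.7
clk 9.65 pos [ 0.6087 -0.0346  0.2447] shift [ 0.0039 -0.1584  0.0042] turn [0.0035 0.0034 0.014 ]
[-1.1027  1.1157  1.0867  1.6296  0.1826  1.1128 -1.8722]
clk 9.65 pos [ 0.6087 -0.0346  0.2447] shift [ 0.0047 -0.2107  0.0293] turn [0.0035 0.0034 0.014 ]
```

```bash
python3 -m inch '[[0.001,-0.0396,0.001,0.001,0.001,0.003,1],[0.001,-0.0396,0.001,0.001,0.001,0.003,1],[0.001,-0.0396,0.001,0.001,0.001,0.004,1],[0.001,-0.0396,0.001,0,0,0.004,1],[0,0,0,0,0,0,1]]'
python3 - <<'E'
from go import *
delta([.609,.03,.042],rot(-1.55,.45,1)); print(st()['qpos'])
im=grab_frame("side");s=st();T=R.from_euler("xyz",s["tool_rot"]);x=s["position"]
for a in(-.082,.082):
  for d in(.074,-.040):
    u=proj("side",x+T.apply([a,0,d]));cv2.circle(im,tuple(int(v) for v in u),3,(255,0,0),1)
cv2.imwrite("pics/s1.png",im[:,:,::-1])
E
```

```text
clock: 10.15
position: [0.6115, 0.0306, 0.1019]
tool_rot: [2.034, -0.005, 0.016]
force: [-1.0, 0.5, -3.7]
grip_width: 0.0059
finger_force: 79.8
clk 10.15 pos [0.6115 0.0306 0.1019] shift [-0.0027 -0.0533  0.0273] turn [-0.0134  0.0025 -0.0062]
[-1.1086  1.3086  0.9629  1.5371  0.0561  1.117  -2.0216]
```

View pics/s1.png

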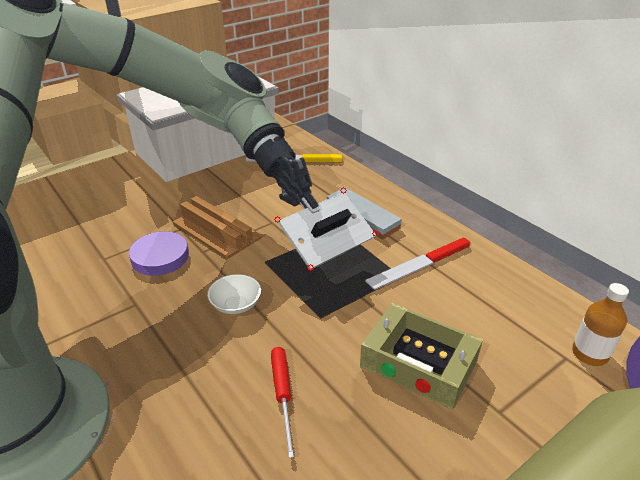

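The side view shows the plate held rib up at about 26°. Its corners at (277,219), (343,190), (310,267) and (374,234) sit on my marks above the mat, with everything clear. I'll lower it to contact.

```bash
python3 -m inch '[[-0.001,-0.0122,0.0063,0,0,0,1],[-0.001,-0.0122,0.0063,0,0,0,1],[0,-0.0122,0.0063,0,0,0,1],[0,-0.0122,0.0063,0,0,0,1],[0,0,0,0,0,0,1]]'; python3 -m inch '[[0,-0.0027,0.0014,0,0,0,1],[0,0,0,0,0,0,1]]';python3 -m inch '[[0,-0.0027,0.0014,0,0,0,1],[0,0,0,0,0,0,1]]'; python3 -m inch '[[0,-0.0018,0.0009,0,0,0,1],[0,0,0,0,0,0,1]]'
```

```text
clock: 10.7
position: [0.6095, 0.027, 0.0487]
tool_rot: [2.027, -0.006, 0.014]
force: [-1.0, -0.1, -3.6]
grip_width: 0.0056
finger_force: 79.8
clock: 10.9
position: [0.6103, 0.0272, 0.0479]
tool_rot: [2.027, -0.009, 0.014]
force: [-0.8, -0.2, -3.3]
grip_width: 0.006
finger_force: 79.7
clock: 11.1
position: [0.6102, 0.0273, 0.0446]
tool_rot: [2.028, -0.009, 0.014]
force: [0.1, 0.2, -3.3]
grip_width: 0.0058
finger_force: 79.7
clock: 11.3
position: [0.6102, 0.0272, 0.0426]
tool_rot: [2.028, -0.008, 0.014]
force: [0.6, -0.1, -2.9]
grip_width: 0.0057
finger_force: 79.7
```

```bash
python3 -m inch '[[0,-0.0018,0.0009,0,0,0,1],[0,0,0,0,0,0,1]]'; python3 -m inch '[[0,-0.0018,0.0009,0,0,0,1],[0,0,0,0,0,0,1]]';python3 -m inch '[[0,-0.0013,0.0007,0,0,0,1],[0,0,0,0,0,0,1]]'
```

```text
clock: 11.5
position: [0.6102, 0.0272, 0.0405]
tool_rot: [2.027, -0.008, 0.014]
force: [-0.5, -0.2, -3.5]
grip_width: 0.0058
finger_force: 79.8
clock: 11.7
position: [0.6103, 0.0272, 0.0389]
tool_rot: [2.027, -0.009, 0.015]
force: [0.7, 1.3, 0.1]
grip_width: 0.006
finger_force: 80.0
clock: 11.9
position: [0.6104, 0.0271, 0.0376]
tool_rot: [2.027, -0.009, 0.015]
force: [-0.3, 3.0, 3.8]
grip_width: 0.0055
finger_force: 80.6
```

```bash
python3 -m inch '[[0,0,0,0,0,0,0.66],[0,0,0,0,0,0,0.66],[0,0,0,0,0,0,0.66],[0,0,0,0,0,0,0.66]]' 20; python3 -m inch '[[0,-0.001,-0.012,0,0,0,0.66],[0,-0.001,-0.012,0,0,0,0.66],[0,-0.001,-0.012,0,0,0,0.66],[0,-0.001,-0.012,0,0,0,0.66],[0,0,-0.02,0,0,0,0.66]]'; python3 -m inch '[[0,0,-0.04,0,0,0,0.66],[0,0,-0.04,0,0,0,0.66],[0,0.03,-0.03,0,0,0,0]]'
python3 - <<'E'
from go import *
im=grab_frame("side");cv2.imwrite("pics/s2.png",im[:,:,::-1])
grab_frame("top");print([(r["xy"],r["score"]) for c in("top","side") for r in landmark_of("cover_mid",c)[:2]])
E
```

```text
clock: 12.3
position: [0.6101, 0.027, 0.0371]
tool_rot: [2.028, -0.008, 0.014]
force: [-0.4, -0.6, -1.2]
grip_width: 0.029
finger_force: 0.7
clock: 12.8
position: [0.6088, 0.0905, 0.064]
tool_rot: [2.027, -0.008, 0.014]
force: [0.6, 0.7, -0.4]
grip_width: 0.0294
finger_force: 0.0
clock: 13.1
position: [0.6065, 0.1797, 0.1376]
tool_rot: [2.028, -0.006, 0.018]
force: [0.3, 0.9, 0.1]
grip_width: 0.0428
finger_force: 0.0
[([310.9, 212.2], 0.63), ([326.0, 260.2], 0.63)]
```

View pics/s2.png

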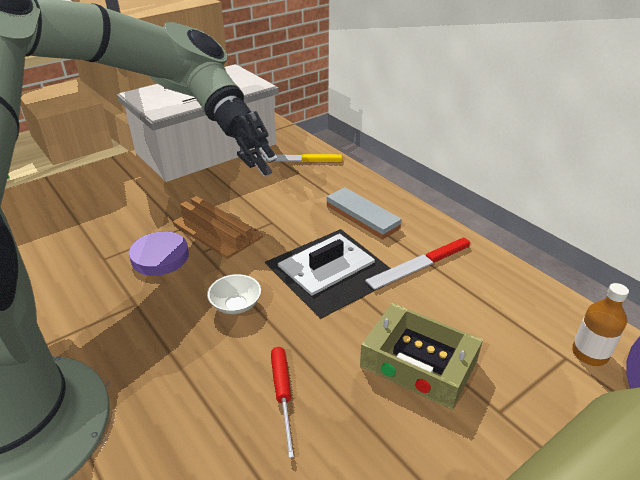

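The side view shows the plate flat on the mat and rib up (centre about (327,260)), released, with the knife, bowl and stone untouched. Next I bring the tool vertical above the plate and measure.

Run:
```python
from go import *
im=grab_frame("top");r=outline_of("cover","top")[0];m=r["region"].astype(np.uint8)
cs=max(cv2.findContours(m,0,2)[0],key=cv2.contourArea);bp=cv2.boxPoints(cv2.minAreaRect(cs));print(r["score"],bp.tolist())
c=np.array([onz("top",p,.011)for p in bp]);print(c)
for i in range(2): d=c[i+1]-c[i];print(np.linalg.norm(d),np.arctan2(d[1],d[0]))
print("mid",c.mean(0),onz("top",(310.9,212.2),.007))
delta([c.mean(0)[0],c.mean(0)[1],.17],rot(-1.55,np.pi/2,1));print(st()["qpos"])
```

```text
0.93 [[285.77337646484375, 182.21591186523438], [334.85137939453125, 181.2720947265625], [336.20074462890625, 251.43844604492188], [287.12274169921875, 252.38226318359375]]
[[ 0.7   0.08  0.01]
 [ 0.7  -0.04  0.01]
 [ 0.53 -0.04  0.01]
 [ 0.53  0.07  0.01]]
0.11757275761196197 -1.5766197999368161
0.16785269100707378 3.1367766972969258
mid [0.61 0.02 0.01] [0.62 0.02 0.01]
clk 13.4 pos [0.6069 0.1753 0.1386] shift [0.003  0.0982 0.1288] turn [ 1.1143 -0.0032 -0.0106]
[-1.1851  1.3104  0.957   1.2765  0.0287  1.4414 -2.047 ]
```

```bash
python3 -m inch '[[0.001,0.0245,0.032,0,0,0,0],[0.001,0.0245,0.032,0.1,0,0,0],[0,0.0245,0.032,0,0,0,0],[0,0.0245,0.032,0,0,0,0]]'; python3 -m inch '[[0,0,0,0.127,0,-0.005,0],[0,0,0,0.127,0,-0.005,0],[0,0,0,0.127,0,-0.005,0],[0,0,0,0.127,0,-0.005,0]]'; python3 -m inch '[[0,0,0,0.127,0,-0.005,0],[0,0,0,0.127,0,-0.005,0],[0,0,0,0.127,0,0,0],[0,0,0,0.127,0,0,0],[0,0,0,0,0,0,0]]'
python3 - <<'E'
from go import *
delta([.615,.019,.17],rot(-1.5766,np.pi/2,1));print(st()["qpos"])
E
```

```text
clock: 13.8
position: [0.6108, 0.014, 0.1628]
tool_rot: [2.128, -0.008, 0.013]
force: [1.5, 0.1, -1.0]
grip_width: 0.0854
finger_force: 0.0
clock: 14.2
position: [0.6112, 0.0164, 0.1625]
tool_rot: [2.64, 0.005, 0.029]
force: [0.7, -0.2, -2.0]
grip_width: 0.0853
finger_force: 0.0
clock: 14.7
position: [0.6111, 0.0097, 0.1635]
tool_rot: [-3.137, 0.008, 0.028]
force: [0.3, -1.3, 0.1]
grip_width: 0.0854
finger_force: 0.0
clk 14.7 pos [0.6111 0.0097 0.1635] shift [ 0.0041 -0.0093 -0.0065] turn [-0.0047  0.0077  0.0336]
[-0.4747  0.6177  0.5549  1.6945 -0.3906  0.9495 -1.312 ]
```

```bash
python3 -m inch '[[0.003,-0.009,-0.0065,-0.004,0.007,0.033,0],[0,0,0,0,0,0,0],[0,0,0,0,0,0,0]]' >/dev/null
python3 - <<'E'
from go import *
delta([.615,.019,.17],rot(-1.5766,np.pi/2,1))
im=grab_frame("wrist");cv2.imwrite("pics/w2.png",im[:,:,::-1])
for n in("cover_mid","cover"): print([(r["xy"],r["score"]) for r in landmark_of(n,"wrist")[:1]])
r=outline_of("cover","wrist")[0];m=r["region"].astype(np.uint8)
cs=max(cv2.findContours(m,0,2)[0],key=cv2.contourArea);bp=cv2.boxPoints(cv2.minAreaRect(cs));print(bp.tolist(),[onz("wrist",p,.011) for p in bp])
E
```

```text
clk 15.0 pos [0.6136 0.0256 0.1684] shift [ 0.0014  0.0066 -0.0016] turn [0.0033 0.0031 0.0126]
[([328.8, 213.3], 0.85)]
[([394.9, 215.8], 0.6)]
[[265.99993896484375, 298.9999694824219], [265.99993896484375, 121.0], [398.99993896484375, 121.0], [398.99993896484375, 298.9999694824219]] [array([0.5295, 0.0803, 0.011 ]), array([0.6939, 0.0741, 0.011 ]), array([ 0.6945, -0.0386,  0.011 ]), array([ 0.53  , -0.0487,  0.011 ])]
```

View pics/w2.png

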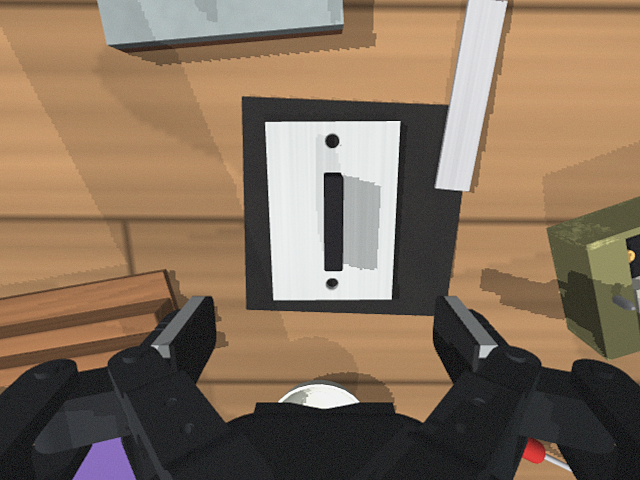

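The wrist view shows the plate square on the mat, clear of the knife (tip (455,190)). The holes are at (332,141) and (332,283), and the rib runs vertically at column 333.

Run:
```python
from go import *
s0=st();g=cv2.cvtColor(cv2.imread("pics/w2.png"),cv2.COLOR_BGR2GRAY)
H=[]
for x,y in((332,141),(332,283)):
    w=g[y-12:y+13,x-12:x+13].astype(float);k=(w<(w.max()+w.min())/2).astype(np.uint8);n,l,stt,c=cv2.connectedComponentsWithStats(k);i=l[12,12];print(c[i]+[x-12,y-12],stt[i]);H.append(onz("wrist",c[i]+[x-12,y-12],.0105))
H=np.array(H);d=H[0]-H[1];print(H,np.linalg.norm(d),"yaw",np.arctan2(d[1],d[0]),"mid",H.mean(0))
hy=np.arctan2(d[1],d[0])
# rib ends / sides at z=.047: mid of dark rect col 324-343,row 173-270
print("rib mid",onz("wrist",(333.5,222),.047))
m=H.mean(0);delta([m[0],m[1],.06],rot(hy-np.pi/2,np.pi/2,1))
```

```text
[331.73 140.54] [  5   5  14  14 157]
[331.35 282.96] [ 6  7 12 11 98]
[[0.68 0.02 0.01]
 [0.55 0.02 0.01]] 0.13189679578852903 yaw 0.008577704517276465 mid [0.61 0.02 0.01]
rib mid [0.61 0.02 0.05]
clk 15.2 pos [0.6138 0.0252 0.1687] shift [-0.0013  0.0072  0.1087] turn [ 0.0028  0.0025 -0.0029]
```

```bash
python3 -m inch '[[-0.005,0.04,-0.0075,0,0,0,0],[-0.005,0.04,-0.0075,0,0,0,0],[-0.005,0.04,-0.0075,0,0,0,0],[-0.005,0.04,-0.0075,0,0,0,0]]'>/dev/null; python3 -m inch '[[-0.006,0.038,-0.0075,0,0,0,0],[-0.006,0.038,-0.0075,0,0,0,0],[-0.006,0.038,-0.0075,0,0,0,0],[-0.006,0.038,-0.0075,0,0,-0.14,0]]'>/dev/null; python3 -m inch '[[0,0,0,0,0,-0.14,0],[0,0,0,0,0,-0.14,0],[0,0,0,0,0,-0.14,0],[0,0,0,0,0,-0.14,0],[0,0,0,0,0,-0.14,0]]'>/dev/null;python3 -m inch '[[0,0,0,0,0,-0.14,0],[0,0,0,0,0,-0.14,0],[0,0,0,0,0,-0.14,0],[0,0,0,0,0,-0.14,0],[0,0,0,0,0,-0.14,0]]'>/dev/null; python3 -m inch '[[0,0,0,0,0,-0.14,0],[0,0,0,0,0,-0.14,0],[0,0,0,0,0,-0.11,0],[0,0,0,0,0,0,0]]'; python3 -c "
from go import *
delta([.5755,-.2765,.23],rot(1.939-np.pi/2,np.pi/2,1));print(st()['qpos'])"
```

```text
clock: 17.4
position: [0.5715, -0.2871, 0.2297]
tool_rot: [-3.139, 0.001, 1.937]
force: [0.5, 0.2, 0.8]
grip_width: 0.0856
finger_force: 0.0
clk 17.4 pos [ 0.5715 -0.2871  0.2297] shift [ 0.0084  0.0075 -0.0004] turn [-0.0027  0.0013 -0.0021]
[ 0.2996  0.5272  0.109   1.5376 -0.0589  1.0812  0.7878]
```

Run:
```python
from go import *
im=grab_frame("wrist");cv2.imwrite("pics/w3.png",im[:,:,::-1])
print(proj("wrist",[.5517,-.2219,.072]),proj("wrist",[.5985,-.3435,.072]))
for n in("box_rim",): print([(r["xy"],r["score"],onz("wrist",r["xy"],.055)) for r in landmark_of(n,"wrist")[:1]])
```

```text
[330.19 136.49] [330.36 278.49]
[([328.4, 206.3], 0.7, array([ 0.57, -0.28,  0.05]))]
```

View pics/w3.png

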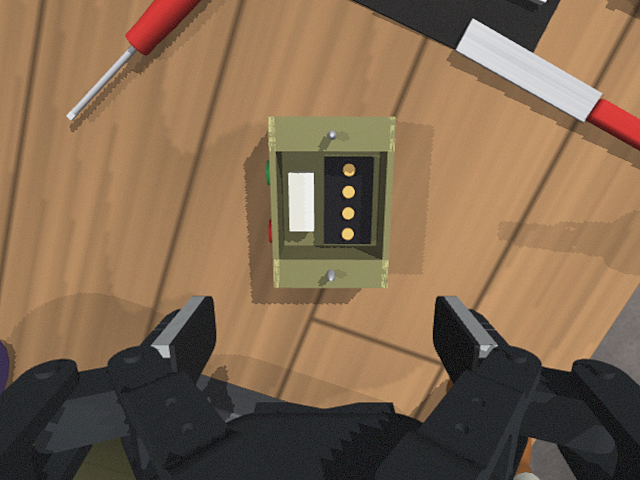

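The wrist view shows the box with pin tips at about (332,135) and (331,275). I'll zoom in.

Run:
```python
import cv2,numpy as np
im=cv2.imread("pics/w3.png")
o=np.hstack([cv2.resize(im[y-20:y+20,311:351],None,fx=9,fy=9,interpolation=0) for y in(135,275)])
cv2.imwrite("pics/w3z.png",o)
```

```text
(no output)
```

View pics/w3z.png

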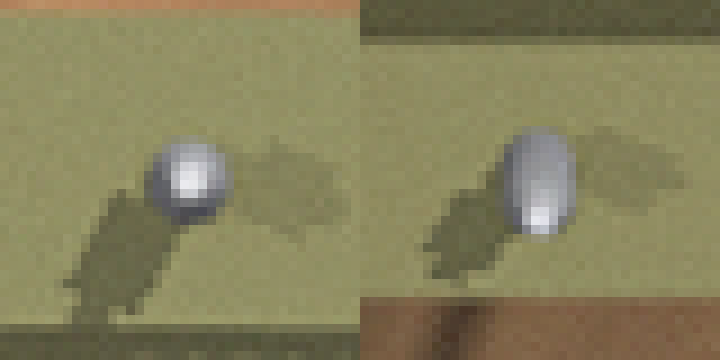

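The zoom shows the pin tips' bright tops at pixels (331.6,134.3) and (330.5,278.5).

Run:
```python
from go import *
np.set_printoptions(precision=4,suppress=True)
P=np.array([onz("wrist",p,.072) for p in((331.6,134.3),(330.5,278.5))]);d=P[0]-P[1]
print(P.tolist(),np.linalg.norm(d),"heading",np.arctan2(d[1],d[0]),"mid",P.mean(0).round(4).tolist())
a=onz("top",(416.7,238),.072);b=onz("top",(470.3,216),.072);print("top mid",((a+b)/2).round(4).tolist(),np.arctan2((a-b)[1],(a-b)[0]))
delta([.6125,.018,.12],rot(.0086-np.pi/2,np.pi/2,1))
```

```text
[[0.5523049346200033, -0.21973645993989402, 0.07200000000000001], [0.5986176079545865, -0.3434726441121303, 0.07200000000000001]] 0.1321192907372023 heading 1.9289405366437662 mid [0.5755, -0.2816, 0.072]
top mid [0.575, -0.2823, 0.072] 1.9382241274087428
clk 17.5 pos [ 0.5715 -0.287   0.2297] shift [0.271  0.1462 0.109 ] turn [-0.0005  0.0034  1.9228]
```

```bash
python3 -m inch '[[0.034,0.0183,0.005,0,0,0,0],[0.034,0.0183,0.005,0,0,0,0],[0.034,0.0183,0.005,0,0,0,0],[0.034,0.0183,0.005,0,0,0,0]]'>/dev/null; python3 -m inch '[[0.034,0.0183,0.005,0,0,0,0],[0.034,0.0183,0.005,0,0,0,0],[0.034,0.0183,0.005,0,0,0,0],[0.033,0.018,0.005,0,0,0,0]]'>/dev/null; python3 -m inch '[[0,0,0.005,0,0,0.14,0],[0,0,0.005,0,0,0.14,0],[0,0,0.005,0,0,0.14,0],[0,0,0.005,0,0,0.14,0],[0,0,0.005,0,0,0.14,0]]'>/dev/null;python3 -m inch '[[0,0,0.005,0,0,0.14,0],[0,0,0.005,0,0,0.14,0],[0,0,0.005,0,0,0.14,0],[0,0,0.005,0,0,0.14,0],[0,0,0.005,0,0,0.14,0]]'>/dev/null; python3 -m inch '[[0,0,0.005,0,0,0.14,0],[0,0,0,0,0,0.14,0],[0,0,0,0,0,0.14,0],[0,0,0,0,0,0.103,0],[0,0,0,0,0,0,0]]'; python3 -c "
from go import *
delta([.6125,.018,.08],rot(.0086-np.pi/2,np.pi/2,1))"
```

```text
clock: 19.8
position: [0.6115, 0.0185, 0.134]
tool_rot: [3.139, 0.002, 0.008]
force: [-0.4, -0.6, -0.7]
grip_width: 0.0857
finger_force: 0.0
clk 19.8 pos [0.6115 0.0185 0.134 ] shift [0.001  0.0003 0.054 ] turn [ 0.0029  0.0018 -0.0007]
```

```bash
python3 -m inch '[[0.001,0.0003,0.03,0.003,0.002,0,0],[0,0,0.03,0,0,0,0],[0,0,0.03,0,0,0,0],[0,0,0.018,0,0,0,0],[0,0,0,0,0,0,0]]'; python3 -m inch '[[0,0,0.003,0,0,0,0],[0,0,0.002,0,0,0,0.3],[0,0,0,0,0,0,0.6],[0,0,0,0,0,0,1],[0,0,0,0,0,0,1]]' 60;python3 -m inch '[[0,0,0,0,0,0,1],[0,0,0,0,0,0,1],[0,0,0,0,0,0,1]]' 80; python3 -c "
from go import *
delta([.6125,.018,.02],rot(.0086-np.pi/2,np.pi/2,1))"
```

```text
clock: 20.3
position: [0.6111, 0.0179, 0.024]
tool_rot: [-3.141, 0.003, 0.013]
force: [0.1, -0.0, -0.2]
grip_width: 0.0853
finger_force: 0.0
clock: 20.8
position: [0.6127, 0.018, 0.0216]
tool_rot: [-3.141, -0.001, 0.012]
force: [-0.2, -0.7, 0.2]
grip_width: 0.0287
finger_force: 0.0
clock: 21.1
position: [0.6127, 0.018, 0.0217]
tool_rot: [-3.141, -0.001, 0.012]
force: [-3.2, -0.1, 7.4]
grip_width: 0.0103
finger_force: 78.4
clk 21.1 pos [0.6127 0.018  0.0217] shift [-0.0002 -0.      0.0017] turn [-0.001  -0.0007  0.0034]
```

```bash
python3 -m inch '[[0,0,-0.02,0,0,0,1],[0,0,-0.04,0,0,0,1],[0,0,-0.04,0,0,0,1],[0,0,-0.04,0,0,0,1]]'; python3 -m inch '[[-0.004,0.0375,0,0,0,0,1],[-0.004,0.0375,0,0,0,0,1],[-0.004,0.0375,0,0,0,0,1],[-0.004,0.0375,0,0,0,0,1]]'>/dev/null; python3 -m inch '[[-0.004,0.0375,0,0,0,0,1],[-0.004,0.0375,0,0,0,0,1],[-0.004,0.0375,0,0,0,0,1],[-0.005,0.0375,0,0,0,-0.14,1]]'>/dev/null; python3 -m inch '[[0,0,0,0,0,-0.14,1],[0,0,0,0,0,-0.14,1],[0,0,0,0,0,-0.14,1],[0,0,0,0,0,-0.14,1],[0,0,0,0,0,-0.14,1]]'>/dev/null;python3 -m inch '[[0,0,0,0,0,-0.14,1],[0,0,0,0,0,-0.14,1],[0,0,0,0,0,-0.14,1],[0,0,0,0,0,-0.14,1],[0,0,0,0,0,-0.14,1]]'>/dev/null; python3 -m inch '[[0,0,0,0,0,-0.14,1],[0,0,0,0,0,-0.14,1],[0,0,0,0,0,-0.1,1],[0,0,0,0,0,0,1],[0,0,0,0,0,0,1]]'
python3 - <<'E'
from go import *
delta([.5755,-.2816,.11],rot(1.929-np.pi/2,np.pi/2,1))
s=st();T=R.from_euler("xyz",s["tool_rot"]);im=grab_frame("side");im2=grab_frame("wrist")
for a in(-.082,.082):
  for b in(-.057,.057):
    for c,i in(("side",im),("wrist",im2)):
      cv2.circle(i,tuple(int(round(v)) for v in proj(c,s["position"]+T.apply([a,b,.0107]))),3,(255,0,0),1)
o=np.hstack([cv2.resize(im[240:400,340:500],None,fx=2.4,fy=2.4),cv2.resize(im2[60:400,140:530],(390,384))])
cv2.imwrite("pics/c4.png",o[:,:,::-1])
for a in(-.066,.066): print(proj("wrist",s["position"]+T.apply([a,0,.0107])))
cv2.imwrite("pics/w4.png",im2[:,:,::-1])
E
```

```text
clock: 21.5
position: [0.612, 0.0177, 0.1624]
tool_rot: [-3.141, 0.001, 0.012]
force: [1.6, 0.6, -3.7]
grip_width: 0.0098
finger_force: 78.3
clock: 23.8
position: [0.5828, -0.2826, 0.1607]
tool_rot: [3.141, -0.001, 1.928]
force: [0.2, 0.8, -3.4]
grip_width: 0.0097
finger_force: 78.7
clk 23.8 pos [ 0.5828 -0.2826  0.1607] shift [ 0.0035 -0.0065  0.0507] turn [ 0.0001 -0.001  -0.0006]
[323.5931 381.1624]
[323.761  140.7401]
```

View pics/c4.png

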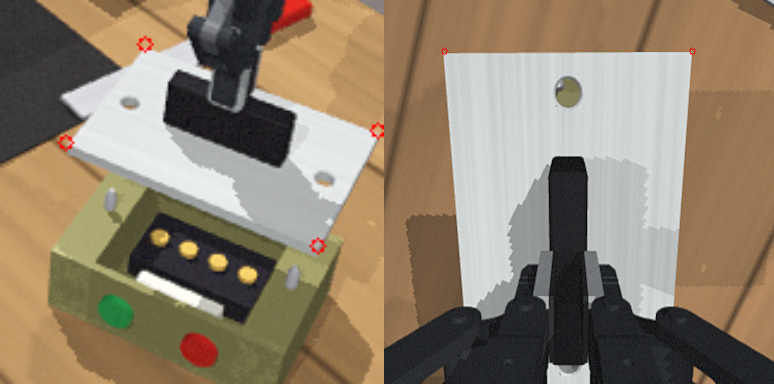

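The held plate matches my projected corners in both views, and its near hole at about (324,141) is within a pixel of the prediction. The pins stand free below. I'll correct laterally and descend.

```bash
python3 -m inch '[[0.0035,-0.0065,0.02,0,-0.001,0,1],[0,0,0.03,0,0,0,1],[0,0,0.01,0,0,0,1],[0,0,0,0,0,0,1],[0,0,0,0,0,0,1]]'; python3 -c "
from go import *
delta([.5755,-.2816,.0737],rot(1.929-np.pi/2,np.pi/2,1))"
```

```text
clock: 24.4
position: [0.5763, -0.2818, 0.1018]
tool_rot: [3.141, 0.001, 1.931]
force: [0.5, 0.4, -3.5]
grip_width: 0.0098
finger_force: 78.7
clk 24.4 pos [ 0.5763 -0.2818  0.1018] shift [ 0.0005 -0.0007  0.0281] turn [0.001  0.001  0.0025]
```

```bash
python3 -m inch '[[0.0005,-0.0007,0.004,0.001,0.001,0.002,1],[0,0,0.004,0,0,0,1],[0,0,0,0,0,0,1]]'; python3 -m inch '[[0,0,0.004,0,0,0,1],[0,0,0.003,0,0,0,1],[0,0,0,0,0,0,1]]'; python3 -m inch '[[0,0,0.003,0,0,0,1],[0,0,0.003,0,0,0,1],[0,0,0,0,0,0,1]]'
```

```text
clock: 24.7
position: [0.5748, -0.2813, 0.0927]
tool_rot: [-3.141, -0.001, 1.93]
force: [1.3, -0.0, -3.1]
grip_width: 0.0096
finger_force: 78.7
clock: 25.0
position: [0.5747, -0.2812, 0.0853]
tool_rot: [-3.141, -0.001, 1.93]
force: [0.4, 0.1, -3.7]
grip_width: 0.0095
finger_force: 78.7
clock: 25.3
position: [0.5747, -0.2812, 0.0794]
tool_rot: [-3.141, -0.001, 1.93]
force: [0.1, 0.5, -3.2]
grip_width: 0.0094
finger_force: 78.7
```

```bash
python3 -m inch '[[0,0,0.003,0,0,0,1],[0,0,0.0015,0,0,0,1],[0,0,0,0,0,0,1]]'; python3 -m inch '[[0,0,0.001,0,0,0,1],[0,0,0,0,0,0,1]]'; python3 -m inch '[[0,0,0.001,0,0,0,1],[0,0,0,0,0,0,1]]'
```

```text
clock: 25.6
position: [0.5748, -0.2813, 0.0751]
tool_rot: [-3.141, -0.001, 1.93]
force: [0.9, 0.6, -2.9]
grip_width: 0.0095
finger_force: 78.7
clock: 25.8
position: [0.5749, -0.2813, 0.0743]
tool_rot: [-3.141, -0.001, 1.93]
force: [0.2, 0.3, -3.5]
grip_width: 0.0097
finger_force: 78.7
clock: 26.0
position: [0.5751, -0.2814, 0.0738]
tool_rot: [-3.141, -0.0, 1.93]
force: [-1.6, 1.9, 3.7]
grip_width: 0.0094
finger_force: 82.7
```

```bash
python3 -m inch '[[0,0,0.001,0,0,0,1],[0,0,0,0,0,0,1]]'; python3 -m inch '[[0,0,0,0,0,0,0.7],[0,0,0,0,0,0,0.5],[0,0,0,0,0,0,0.3],[0,0,0,0,0,0,0.3],[0,0,-0.01,0,0,0,0.3]]' 20; python3 -m inch '[[0,0,-0.03,0,0,0,0.3],[0,0,-0.04,0,0,0,0.3],[0,0,-0.04,0,0,0,0.3],[0,0,-0.03,0,0,0,0.3],[0,0,0,0,0,0,0.3]]'
python3 - <<'E'
from go import *
c=np.array([.5755,-.2816]);h=1.929;u=np.array([np.cos(h),np.sin(h)]);v=np.array([-u[1],u[0]])
im=grab_frame("side");im2=grab_frame("wrist")
for a in(-.082,.082):
  for b in(-.057,.057):
    for n,i in(("side",im),("wrist",im2)):
      cv2.circle(i,tuple(int(round(t)) for t in proj(n,np.r_[c+a*u+b*v,.063])),2,(255,0,0),1)
o=np.hstack([cv2.resize(im[270:430,340:500],None,fx=2.4,fy=2.4),cv2.resize(im2[60:400,140:530],(390,384))])
cv2.imwrite("pics/c5.png",o[:,:,::-1]);print(st()["force"])
E
```

```text
clock: 26.2
position: [0.5751, -0.2814, 0.0736]
tool_rot: [3.142, -0.0, 1.93]
force: [-6.4, 3.3, 17.0]
grip_width: 0.0093
finger_force: 88.6
clock: 26.7
position: [0.5743, -0.281, 0.0816]
tool_rot: [-3.14, -0.002, 1.93]
force: [0.3, 0.5, -0.4]
grip_width: 0.06
finger_force: 0.0
clock: 27.2
position: [0.5767, -0.2823, 0.2276]
tool_rot: [3.137, 0.004, 1.93]
force: [-0.0, -0.4, 0.7]
grip_width: 0.0597
finger_force: 0.0
[-0.28 -0.08  0.06]
```

View pics/c5.png

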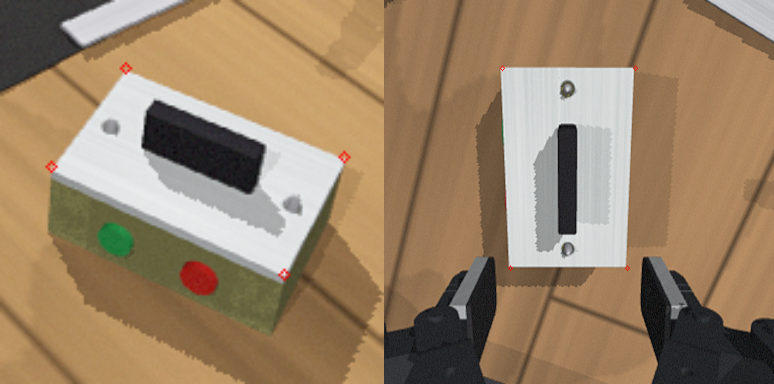

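The plate sits flush on the box. Its corners are on the projected marks at the home height, both pins show in the holes ((567,88) and (567,249) in the right crop), and the gripper is clear. I'm handing in.

```bash
python3 -c "
from workcell import bot;print(bot.job_done())"
```

```text
the job is handed in; nothing more can be done
None
```

The cover plate was laid rib-up on the mat, regrasped by its rib and seated flush on the switch box with both pins through its holes; nothing else was moved, and the job was handed in at about 27 s of the 58 s allowed.

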